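# Crack open the shielded test box and hold it ajar

### The arm

A 6-joint arm with a two-finger parallel gripper is mounted at the origin on the work surface. World frame = base frame: x ahead of the robot, y to its left, z up, the work surface at z = 0. Lengths are in m, angles in rad, forces in N, time in s.
With the tool pointing down it reaches from about 0.375 to 0.825 m from the base axis. Payload 5.5 kg.
Tool frame: the origin (TCP) lies at the very end of the fingers, on their centre line; the grasp point (between the pads) lies 19 mm behind it; z points along the fingers, y is the line along which they close (so a half turn about z gives the same grasp; the last joint's range is limited). The gripper opens to 85 mm and grips with 20 to 120 N. Pads are 22 mm wide; open, the fingers measure 114 mm over their backs; the gripper's body (76 mm by 85 mm) begins 54 mm behind the grasp point. The pads swing forward as they close: fully open they stand 13 mm farther back than shut.
Start: joints at [-1.107, 0.314, -0.047, 1.21, 0, 1.571], TCP at [0.268, -0.537, 0.231] pointing down, gripper open.
Joint ranges: [-2.67, 2.67], [-0.69, 1.73], [-1.03, 1.25], [-2.08, 2.16], [-1.42, 1.45], [-3.14, 3.14]. Speed limits (rad/s): [2.39, 2.39, 3.01, 3.14, 3.14, 3.14].

### API

Orientations are given as a unit quaternion [x, y, z, w].
In Python, from bench import r gives the robot as it stands.
- The arm moves only by the shell command python3 -m creep 'ROWS'. ROWS is JSON, a list that holds one entry, the list of rows, each a list of 5 numbers: the shift along the tool's x, y, z in mm, then the turn about the tool's z in degrees, then the opening in per cent of the stroke, from 0 (shut) to 100 (fully open). A call has 1 to 12 rows; each row is the pose to reach, as a shift and turn from the pose commanded when the call began, along the tool's axes at that moment; what a row does not reach only later rows make up. A row lasts 1/10 s, in which the tool goes at most 50 mm and 8.59 degrees, less where a joint would pass 70% of its speed; a pose out of reach is approached as far as the arm can. A call with a gripper value outside its range is refused whole. The fingers move at their own pace and stop on an object; the grip force is fixed at half the most. Time passes only in rows, so rows that repeat a pose let the fingers close. It gives the time, the measured TCP pose, the force, the opening and the grip force at its end, in the units of the state.
- r.get_obs(): the state, without advancing time (a new reading comes with each control period).
- r.read_camera(name): name is "scene" or "top" or "wrist"; returns (picture, depth): 384x512x3 uint8, red, green, blue; 384x512 float32, m along the optical axis (not along the pixel's ray), 0 where there is no reading.
- r.calibration(name): a dict with "vfov" (degrees; the focal length in pixels is half the picture's height over the tangent of half this angle, whatever the lens; pixels are square), "cx", "cy" (the principal point, pixels), "D" ([k1, k2, p1, p2, k3] as OpenCV has them; the pictures are not rectified), "world_to_cam" (4x4, takes a point from world to camera coordinates); the wrist camera has in their place "mount" (4x4, takes a point from camera to tool coordinates, whose origin is the TCP and whose axes are the flange's). Camera axes: x right, y up, looking along -z (the intrinsics and any distortion apply to the point x, -y, -z); pixel columns grow to the right and rows downward; lengths in m; the calibration is good to about 2 mm. A picture is of the moment at which its call begins: read the wrist's pose just before it. calibration takes no time and is no camera call.
- r.finish_job(): hands the job in; it is judged then, once.
Trained networks look in the newest picture that a camera, given by its name, has taken for a name from the list of things; names that differ only in an ending like _2 or _b are one class to them, and where a whole thing is asked for, a point or a joint stands for the part that bears it (a point fixed in the world has none). Each returns a list of dicts, best first, with "score" (0 to 1); they miss things now and then, are a little off and sometimes report something else, mostly with a low value. They report only what shows in the picture. A call takes as long as a camera call.
- r.recognise(camera, name): "extent" ([left, top, right, bottom] in pixels, round what is visible of it).
- r.cut_out(camera, name): "region" (384x512 bool, what is visible of it) and "extent" ([left, top, right, bottom] in pixels, round what is visible of it).
The state is a dict: "clock": time; "qpos": joint angles; "joint_vel": joint speeds; "tau": joint torques, N m; "tool_pos": TCP position; "ee_rot": TCP orientation; "wrist_force": force on the tool from outside, world axes, zero at the start; "torque": the same for the moment, N m; "gripper_width": finger opening in m; "grip_force": force on a finger pad.
Only numpy, scipy, OpenCV 4.12 (cv2) and the standard library are available. Lean on these libraries where they do the work, as an engineer would, in place of code of your own. Each camera call takes 0.05 s, during which the arm holds its last target. There are 200 camera calls.

### The job

The blue lid of the shielded test box is bolted and clings to its sprung metal gasket. Slide the red-tabbed bolt all the way back from under its keeper, then break the lid free by its black bar handle and hold it slightly open, with a gap of about 40 mm at the front edge, so that a colleague can look at the board inside: do not let it fly wide open, finish with the handle still in the gripper and the lid held still, and leave the other things on the bench alone.

Things in the scene. Friction and masses are not known exactly. Their poses are not given: they have to be found in the camera images.
- shield_box: aluminium test box fixed to the bench, 200 x 200 mm, walls 90 mm high, turned by up to 0.5 rad; origin under its centre, z up, -x its front (coax sockets, nearest the robot), +x its hinge side, +y its left. On the right (-y) a steel keeper bracket stands out 40 mm at x = 10 mm; its plate (30 mm wide, top 120 mm above the bench) reaches over the bolt's tongue.
- lid (a joint): lid angle, rad: 0 shut, grows as the front edge rises, stops at 0.5. Shut it sticks: lifting by the handle takes 14 to 23 N (varies), most in the first 0.01 rad; the pull fades within 0.06 rad, where the lid pops free, and then only the lid's weight is left, 3 to 6 N at the handle. Let go, it drops back nearly shut. With the bolt under the keeper it gives only a little and does not come free.
- lid_hinge (a point): point on the lid's hinge axis, at its middle: the axis runs along the box's y, at x = 100, z = 92 mm in the box's frame. The lid is a blue plate 200 x 200 x 10 mm, its top 102 mm above the bench when shut; its front edge is 200 mm from the axis, so 0.2 rad makes a 40 mm gap there.
- lid_handle: black round bar on the lid: 12 mm thick, 88 mm long along the box's y, between two steel posts, turning freely in them, 30 mm free under it; origin at the bar's middle, 172 mm in front of the hinge axis and 36 mm above the lid's top (x = -72, y = 0, z = 138 mm in the box's frame when shut). Moves with the lid. Pinch it from above, fingers closing along the box's x.
- latch (a joint): travel of the bolt, m: 0 fully shot (tongue under the keeper), grows as it slides along the lid toward the box's +y, stops at 0.035; starts between 0 and 0.006. The tongue is clear of the keeper from about 0.027. About 1.5 N of friction; it stays where it is left.
- latch_grip (a point): grip point on the bolt's red upright tab (14 x 14 mm, from 8 to 36 mm above the lid's top): on the tab's axis, 24 mm above the lid's top; at x = 10, y = -40 mm in the box's frame when fully shot. The flat steel bolt below the tab is 18 mm wide and lies on the lid.
- rf_module: blue metal radio module, 60 x 40 x 20 mm, with a brass connector on each end, lying on the left of the test box; bystander; origin under its centre
- power_sensor: grey power sensor, 85 x 34 x 34 mm with a steel connector, lying on the right of the test box; bystander; origin under its centre
- solder_reel: metal reel, 60 mm across, 40 mm high, standing on its flange; bystander; origin under its centre
- flux_bottle: amber bottle, 48 mm across, 90 mm high; bystander; origin under its centre
- screwdriver: screwdriver lying on the bench; bystander
- parts_tray: blue divided parts tray, 160 x 110 x 28 mm; bystander; origin under its centre
- wrench: small wrench lying at the back of the bench; bystander

How it is judged:
By the outcome, as a careful person would: the job done as asked, in the order asked, and still so for the second after the job is handed in, while the arm keeps its last pose, push and grip.
It also fails if it takes over 38 s, if anything falls off the work surface, if the arm or the gripper's body presses on something with over 40 N, if the wrist force passes 120 N, or if a joint passes its speed limit or range.

## Working session

There is one attempt and no reset: what is moved stays moved. The work goes in short steps, Python scripts to look and compute and a shell command to move; the robot and the scene stay as the last step left them, time stands still between calls to the robot, and variables do not carry over. Pictures are saved under pics/ and viewed, at most 10 in all, crops included, and the job is handed in when it is done.

```bash
mkdir -p pics; ls; cat > h.py <<'E'
import numpy as np, cv2, json
from bench import r
from scipy.spatial.transform import Rotation as R
def cam(name):
    o=r.get_obs(); p,d=r.read_camera(name); c=r.calibration(name)
    if 'mount' in c:
        T=np.eye(4); T[:3,:3]=R.from_quat(o['ee_rot']).as_matrix(); T[:3,3]=o['tool_pos']; c2w=T@np.array(c['mount'])
    else: c2w=np.linalg.inv(np.array(c['world_to_cam']))
    return p,d,c,c2w
def cloud(d,c,c2w):
    h,w=d.shape; f=h/2/np.tan(np.radians(c['vfov'])/2)
    K=np.array([[f,0,c['cx']],[0,f,c['cy']],[0,0,1]])
    v,u=np.mgrid[:h,:w]
    q=cv2.undistortPoints(np.stack([u,v],-1).reshape(-1,1,2).astype(np.float64),K,np.array(c['D'],float)).reshape(h,w,2)
    P=np.stack([q[...,0]*d,-q[...,1]*d,-d],-1)
    W=P@c2w[:3,:3].T+c2w[:3,3]; W[d==0]=np.nan
    return W
E
python3 - <<'E'
from h import *
print({k:np.round(v,3) for k,v in r.get_obs().items()})
p,d,c,T=cam('top'); W=cloud(d,c,T)
np.savez('top.npz',p=p,W=W)
p2,d2,c2,T2=cam('scene'); 
cv2.imwrite('pics/a.png',cv2.cvtColor(p,cv2.COLOR_RGB2BGR))
cv2.imwrite('pics/b.png',cv2.cvtColor(p2,cv2.COLOR_RGB2BGR))
for n in ['lid','lid_handle','latch','latch_grip']:
    q=r.cut_out('top',n)
    for x in q[:2]:
        m=x['region']; w=W[m]; print(n,x['score'],x['extent'],m.sum(),np.nanmedian(w,0).round(3),np.nanmin(w,0).round(3),np.nanmax(w,0).round(3))
E
```

```text
pics
{'clock': np.float64(0.0), 'qpos': array([-1.107,  0.314, -0.048,  1.21 , -0.   ,  1.571]), 'joint_vel': array([ 0.001,  0.001, -0.   ,  0.001, -0.001,  0.001]), 'tau': array([ 3.0000e-03, -5.3959e+01,  3.3975e+01,  1.9000e-02,  0.0000e+00,
        0.0000e+00]), 'tool_pos': array([ 0.268, -0.536,  0.23 ]), 'ee_rot': array([ 0.973,  0.23 , -0.   , -0.001]), 'wrist_force': array([-0.288,  0.148, -0.576]), 'torque': array([-0.016, -0.   ,  0.019]), 'grip_force': np.float64(0.0), 'gripper_width': np.float64(0.085)}
lid 0.77 [219.7, 160.7, 289.8, 231.2] 4485 [0.563 0.013 0.102] [ 0.456 -0.103 -0.005] [0.702 0.131 0.152]
lid_handle 0.66 [236.9, 215.2, 268.4, 222.8] 113 [0.491 0.008 0.143] [ 0.482 -0.033  0.134] [0.498 0.048 0.148]
lid_handle 0.36 [259.3, 189.0, 287.1, 197.3] 179 [ 0.577 -0.037  0.11 ] [ 0.566 -0.087  0.096] [0.591 0.001 0.142]
latch 0.44 [257.3, 190.3, 288.5, 196.2] 168 [ 0.577 -0.039  0.11 ] [ 0.566 -0.087  0.098] [0.59  0.001 0.142]
latch_grip 0.49 [254.1, 185.0, 288.2, 195.1] 160 [ 0.577 -0.039  0.11 ] [ 0.566 -0.09   0.103] [0.59  0.001 0.142]
```

View pics/a.png

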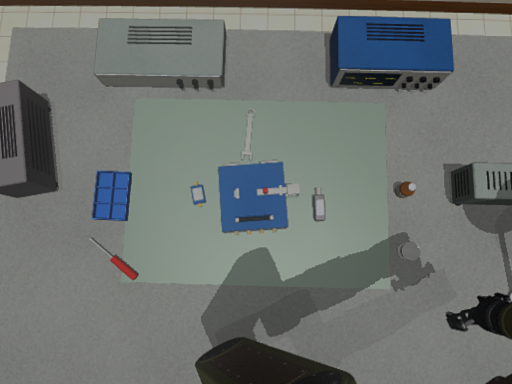

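```bash
python3 - <<'E'
from h import *
z=np.load('top.npz'); W=z['W'];p=z['p'].astype(int)
X=np.nan_to_num(W)
near=(abs(X[...,0]-.57)<.17)&(abs(X[...,1])<.17)
hs=cv2.cvtColor(z['p'],cv2.COLOR_RGB2HSV)
lid=near&(abs(X[...,2]-.102)<.006)
rc=cv2.minAreaRect((X[lid][:,:2]*1000).astype(np.float32)); print('lid',rc)
red=near&(X[...,2]>.112)&((hs[...,0]<8)|(hs[...,0]>172))&(hs[...,1]>120)
print('red',red.sum(),X[red].mean(0),X[red].min(0),X[red].max(0))
top=red&(X[...,2]>.133); print(X[top].mean(0))
bar=near&(X[...,2]>.132)&(p.max(-1)<90)
print('bar',bar.sum(),X[bar].mean(0)); 
u,s,v=np.linalg.svd(X[bar][:,:2]-X[bar][:,:2].mean(0),full_matrices=False); print(v[0],np.degrees(np.arctan2(v[0][1],v[0][0])))
E
```

```text
lid ((568.66064453125, -5.00677490234375), (208.0018768310547, 237.83914184570312), 5.636087417602539)
red 18 [ 0.57472674 -0.02318251  0.13730214] [ 0.56885287 -0.02875097  0.12896529] [ 0.58075133 -0.01705457  0.14223787]
[ 0.57477421 -0.02356952  0.13824881]
bar 125 [0.49082963 0.00684273 0.14249758]
[ 0.09046473 -0.99589966] -84.80965675883442
```

The top view shows the box at about px (253,197), turned about 5°, with the handle at (254,218), the red tab at (265,191) and the keeper at (292,190). The measured heights match the description. I'll move above the tab next.

```bash
python3 -m creep '[[[25,-16,0,-3,60],[60,-38,0,-8,60],[100,-64,0,-14,60],[142,-90,0,-20,60],[184,-117,0,-26,60],[226,-144,0,-32,60],[268,-171,0,-38,60],[310,-198,0,-44,60],[352,-225,0,-50,60],[394,-252,5,-56,60],[436,-279,12,-62,60],[475,-303,18,-66,60]]]'
python3 -m creep '[[[15,-10,3,-2,60],[28,-18,10,-3,60],[28,-18,12,-3,60],[28,-18,12,-3,60]]]'
python3 - <<'E'
from h import *
o=r.get_obs(); print(o['clock'],o['tool_pos'],o['ee_rot'])
p,d,c,T=cam('wrist'); W=cloud(d,c,T)
cv2.imwrite('pics/w1.png',cv2.cvtColor(p,cv2.COLOR_RGB2BGR))
np.savez('w1.npz',p=p,W=W)
X=np.nan_to_num(W); hs=cv2.cvtColor(p,cv2.COLOR_RGB2HSV)
near=(abs(X[...,0]-.57)<.17)&(abs(X[...,1])<.17)
red=near&(X[...,2]>.112)&((hs[...,0]<8)|(hs[...,0]>172))&(hs[...,1]>120)
top=red&(X[...,2]>.135); print(red.sum(),top.sum(),X[top].mean(0),X[top].min(0),X[top].max(0))
bar=near&(X[...,2]>.130)&(X[...,2]<.16)&(p.max(-1)<90)
print('bar',bar.sum(),X[bar].mean(0)); 
u,s,v=np.linalg.svd(X[bar][:,:2]-X[bar][:,:2].mean(0),full_matrices=False); print(v[0],np.degrees(np.arctan2(v[0][1],v[0][0])))
E
```

```text
clock: 1.5
tool_pos: [0.5585, -0.0509, 0.2133]
ee_rot: [0.689, 0.724, 0.0, 0.0]
wrist_force: [0.5, -0.0, -0.6]
gripper_width: 0.0515
grip_force: 0.0
clock: 1.9
tool_pos: [0.5383, -0.026, 0.2011]
ee_rot: [0.672, 0.741, -0.0, 0.0]
wrist_force: [-0.4, -0.5, 0.3]
gripper_width: 0.0507
grip_force: 0.0
1.9 [ 0.5383311  -0.02604538  0.201139  ] [ 6.71830197e-01  7.40705162e-01 -2.24792585e-04  6.00607242e-06]
468 308 [ 0.57713467 -0.02340188  0.13772985] [ 0.56999604 -0.03051445  0.13507187] [ 0.58427649 -0.01723265  0.13986883]
bar 2116 [0.49315299 0.01001832 0.14265842]
[ 0.09452114 -0.99552285] -84.5762406112799
```

View pics/w1.png

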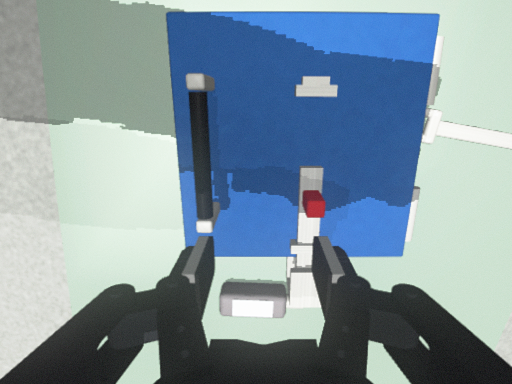

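The wrist view shows the tab at (313,204), the bar at (201,155) and the keeper at (303,270). The positions agree with the top view. I'll descend on the tab and close.

```bash
python3 -m creep '[[[0,20,0,0,60],[-1,38,0,0,60],[-1,39,15,0,60],[-1,39,45,0,60],[-1,39,72,0,60],[-1,39,84,0,60],[-1,39,85,0,60],[-1,39,85,0,60]]]'
python3 -m creep '[[[0,0,0,0,10],[0,0,0,0,10],[0,0,0,0,10],[0,0,0,0,10],[0,0,0,0,10],[0,0,0,0,10]]]'
```

```text
clock: 2.75
tool_pos: [0.578, -0.0237, 0.1171]
ee_rot: [0.672, 0.74, 0.0, 0.0]
wrist_force: [-0.5, 0.4, 0.1]
gripper_width: 0.051
grip_force: 0.0
clock: 3.35
tool_pos: [0.5773, -0.0233, 0.1177]
ee_rot: [0.672, 0.741, 0.0, 0.0]
wrist_force: [-3.7, -0.5, 6.6]
gripper_width: 0.0122
grip_force: 59.0
```

```bash
python3 -m creep '[[[3,0,0,0,10],[7,0,0,0,10],[12,0,0,0,10],[17,0,0,0,10],[22,0,0,0,10],[27,0,0,0,10],[31,0,0,0,10],[34,0,0,0,10],[36,0,0,0,10],[37,0,0,0,10],[37,0,0,0,10]]]'
python3 - <<'E'
from h import *
p,d,c,T=cam('wrist'); 
cv2.imwrite('pics/w2.png',cv2.cvtColor(p,cv2.COLOR_RGB2BGR))
E
```

```text
clock: 4.45
tool_pos: [0.574, 0.0106, 0.1177]
ee_rot: [0.672, 0.74, -0.002, 0.003]
wrist_force: [-1.9, -9.6, 6.8]
gripper_width: 0.0126
grip_force: 58.9
```

View pics/w2.png

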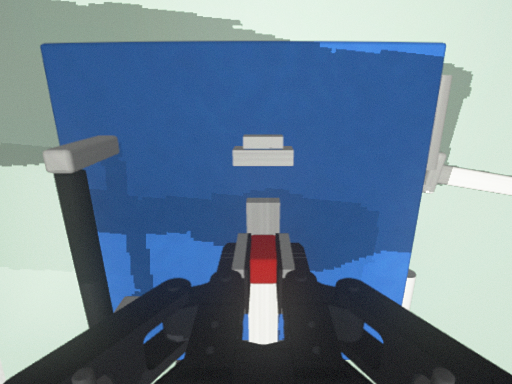

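The picture shows the red tab at (262,260) between the fingers. It moved 34 mm and then met the stop at 9.6 N, so the bolt is fully back. I'll release and go above the handle.

```bash
python3 -m creep '[[[-3,0,0,0,60],[-3,0,0,0,60],[-3,0,0,0,60],[-3,0,-20,0,60],[-3,0,-50,0,60],[-3,0,-80,0,60],[-3,-30,-85,0,60],[-3,-70,-85,0,60],[-3,-81,-85,0,60],[-3,-81,-85,0,60],[-3,-81,-85,0,60]]]'
python3 - <<'E'
from h import *
for k in range(1):
    o=r.get_obs(); print(o['clock'],o['tool_pos'],o['ee_rot'])
    p,d,c,T=cam('wrist'); W=cloud(d,c,T)
    cv2.imwrite('pics/w3.png',cv2.cvtColor(p,cv2.COLOR_RGB2BGR))
    X=np.nan_to_num(W); hs=cv2.cvtColor(p,cv2.COLOR_RGB2HSV)
    near=(abs(X[...,0]-.57)<.17)&(abs(X[...,1])<.17)
    red=near&(X[...,2]>.112)&(X[...,2]<.15)&((hs[...,0]<8)|(hs[...,0]>172))&(hs[...,1]>120)
    top=red&(X[...,2]>.135); print(red.sum(),X[top].mean(0),X[top].min(0),X[top].max(0))
    bar=near&(X[...,2]>.132)&(X[...,2]<.152)&(abs(X[...,0]-.49)<.02)
    print('bar+posts',bar.sum(),X[bar].min(0),X[bar].max(0)); 
    for a in np.arange(-.05,.07,.01):
        m=bar&(abs(X[...,1]-a)<.003)
        if m.sum()>5: print(round(a,3),m.sum(),X[m].min(0).round(4),X[m].max(0).round(4),p[m].mean(0).round())
E
```

```text
clock: 5.6
tool_pos: [0.4944, 0.003, 0.2016]
ee_rot: [0.672, 0.741, 0.001, 0.0]
wrist_force: [0.1, 0.7, 0.8]
gripper_width: 0.0515
grip_force: 0.0
5.6 [0.49438856 0.00301591 0.20162393] [6.71814300e-01 7.40719224e-01 5.86210934e-04 4.83439978e-04]
553 [0.57329528 0.01007163 0.13782181] [0.56689011 0.00314227 0.13502142] [0.58027621 0.01658834 0.13974628]
bar+posts 2403 [ 0.4813403  -0.0477456   0.13256111] [0.50288302 0.06145858 0.14685599]
-0.05 8 [ 0.4923 -0.0477  0.1444] [ 0.5022 -0.047   0.1455] [187. 196. 207.]
-0.04 134 [ 0.4905 -0.043   0.1349] [ 0.5025 -0.0371  0.1462] [173. 179. 182.]
-0.03 117 [ 0.4896 -0.033   0.1392] [ 0.5015 -0.027   0.1454] [54. 64. 79.]
-0.02 120 [ 0.4888 -0.0229  0.1393] [ 0.5005 -0.017   0.146 ] [52. 62. 76.]
-0.01 117 [ 0.4879 -0.013   0.1387] [ 0.4996 -0.0071  0.1449] [52. 61. 75.]
0.0 121 [ 0.4871 -0.003   0.1399] [0.4986 0.0029 0.1449] [44. 53. 67.]
0.01 128 [0.4863 0.007  0.1397] [0.4975 0.0129 0.1452] [43. 51. 63.]
0.02 128 [0.4853 0.0171 0.139 ] [0.4965 0.023  0.1451] [42. 48. 57.]
0.03 142 [0.4838 0.0271 0.1379] [0.4956 0.0329 0.1454] [42. 48. 57.]
0.04 144 [0.4829 0.037  0.139 ] [0.4945 0.0429 0.1452] [39. 45. 53.]
0.05 147 [0.4822 0.047  0.1373] [0.4943 0.053  0.1461] [63. 68. 74.]
0.06 143 [0.4813 0.057  0.1326] [0.4932 0.0615 0.1469] [156. 157. 154.]
```

View pics/w3.png

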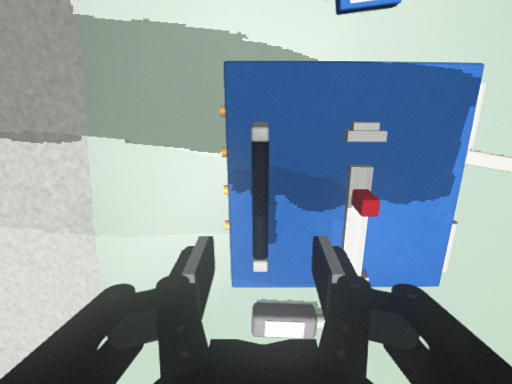

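The picture shows the tab now at (366,203), 34 mm from where it started. The bar is at x = 260, rows 135–262, centred at (0.4924, 0.007) in world coordinates. I'll grip it.

```bash
python3 -m creep '[[[4,-2,15,0,60],[4,-2,45,0,60],[4,-2,72,0,60],[4,-2,83,0,60],[4,-2,83,0,60],[4,-2,83,0,0],[4,-2,83,0,0],[4,-2,83,0,0],[4,-2,83,0,0],[4,-2,83,0,0],[4,-2,83,0,0]]]'
```

```text
clock: 6.75
tool_pos: [0.4919, 0.0065, 0.1195]
ee_rot: [0.672, 0.741, 0.001, 0.001]
wrist_force: [-1.5, -0.2, 6.5]
gripper_width: 0.0104
grip_force: 58.6
```

```bash
python3 -m creep '[[[0,0,-1,0,0],[0,0.5,-2,0,0],[0,1,-3,0,0],[0,1,-4,0,0],[0,1.5,-5,0,0],[0,1.5,-6,0,0],[0,2,-7,0,0],[0,2,-8,0,0]]]'
```

```text
clock: 7.55
tool_pos: [0.4936, 0.0067, 0.1262]
ee_rot: [0.672, 0.741, 0.0, 0.0]
wrist_force: [5.9, -0.9, -7.5]
gripper_width: 0.0101
grip_force: 59.1
```

```bash
python3 -m creep '[[[0,0.4,-1,0,0],[0,0.8,-2,0,0],[0,1.1,-3,0,0],[0,1.5,-4,0,0],[0,1.8,-5,0,0],[0,2.2,-6,0,0],[0,2.6,-7,0,0],[0,3,-8,0,0],[0,3,-8,0,0]]]'
python3 - <<'E'
from h import *
p,d,c,T=cam('wrist'); p2,d2,c2,T2=cam('scene'); W=cloud(d2,c2,T2)
cv2.imwrite('pics/w4.png',cv2.cvtColor(np.hstack([cv2.resize(p,(400,300)),cv2.resize(p2,(400,300))]),cv2.COLOR_RGB2BGR))
E
```

```text
clock: 8.45
tool_pos: [0.4965, 0.007, 0.1346]
ee_rot: [0.672, 0.741, 0.0, 0.0]
wrist_force: [5.4, -0.5, -4.5]
gripper_width: 0.0095
grip_force: 59.3
```

View pics/w4.png

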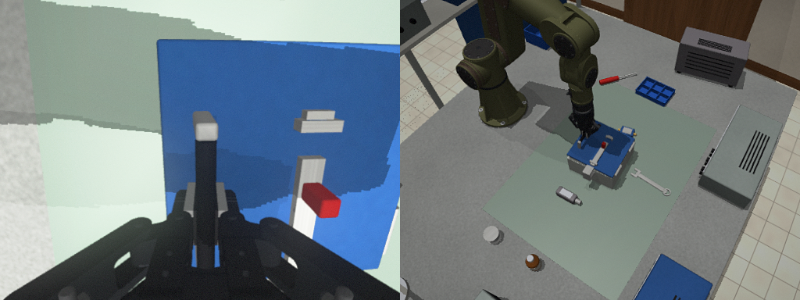

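The bar at (205,180) in the wrist half is still between the pads. I'll measure the lid angle from depth.

```bash
cat > ang.py <<'E'
from h import *
p,d,c,T=cam('wrist'); W=cloud(d,c,T); X=np.nan_to_num(W)
o=r.get_obs()
a=np.radians(5.4); ex=np.array([np.cos(a),np.sin(a)]); ey=np.array([-ex[1],ex[0]])
c0=np.array([.4924,.007])+.072*ex
B=np.stack([(X[...,:2]-c0)@ex,(X[...,:2]-c0)@ey,X[...,2]],-1)
hs=cv2.cvtColor(p,cv2.COLOR_RGB2HSV)
m=(hs[...,0]>100)&(hs[...,0]<125)&(hs[...,1]>130)&(abs(B[...,0])<.095)&(B[...,1]>-.02)&(B[...,1]<.09)&(B[...,2]>.095)&(B[...,2]<.17)
q=B[m]
for i in range(3):
    A=np.c_[q[:,:2],np.ones(len(q))]; s=np.linalg.lstsq(A,q[:,2],rcond=None)[0]; e=abs(A@s-q[:,2]); q=q[e<.004]
print(len(q),'slopes',s,'angle',-np.arctan(s[0]),'hinge z',s@[.1,0,1])
black=(p.max(-1)<90)&(B[...,1]>.025)&(B[...,1]<.04)&(B[...,2]>.13)&(abs(B[...,0]+.07)<.03)
print('bar',black.sum(),B[black].mean(0),B[black].min(0),B[black].max(0)); print('tool z',o['tool_pos'],o['wrist_force'],o['joint_vel'].round(3),o['gripper_width'],o['clock'])
E
python3 ang.py
```

```text
46815 slopes [-0.08561306 -0.00097151  0.11082088] angle 0.08540480386425299 hinge z 0.1022595717527325
bar 879 [-0.06756739  0.03258582  0.15752619] [-0.0733002   0.02500674  0.15236038] [-0.06166913  0.03999322  0.16003607]
tool z [0.49646607 0.00701494 0.13451631] [ 6.13074324 -0.12361772 -4.81047395] [ 0.002 -0.001 -0.     0.001 -0.     0.001] 0.009823231533354843 8.6
```

The lid is free at 0.085 rad and the bar is seated in the pads. I'll follow the arc to 0.2 rad.

```bash
python3 -m creep '[[[0,0.5,-1.5,0,0],[0,1.3,-3.5,0,0],[0,2.2,-5.5,0,0],[0,3.1,-7.5,0,0],[0,4,-9.5,0,0],[0,5,-11.5,0,0],[0,5.9,-13.5,0,0],[0,6.8,-15.5,0,0],[0,7.7,-17.3,0,0],[0,8.4,-18.6,0,0],[0,8.5,-19,0,0],[0,8.5,-19,0,0]]]'; python3 ang.py
```

```text
clock: 9.8
tool_pos: [0.5045, 0.0078, 0.1533]
ee_rot: [0.672, 0.741, -0.0, 0.0]
wrist_force: [4.7, -1.1, -4.7]
gripper_width: 0.0096
grip_force: 59.3
44836 slopes [-0.2030274  -0.00082404  0.12272002] angle 0.20030482410085526 hinge z 0.1024172819286532
bar 875 [-0.05947192  0.03259993  0.17637318] [-0.06521247  0.02501327  0.17110399] [-0.05358911  0.03999135  0.17917368]
tool z [0.50446265 0.00782586 0.15329691] [ 3.89857094 -1.30162718 -4.92228357] [ 0.001  0.    -0.001 -0.001 -0.001 -0.   ] 0.009612145975928873 9.85
```

The lid angle is 0.200 rad, a 40 mm gap, and it is still and gripped. I'll hold briefly and hand in.

```bash
python3 -m creep '[[[0,0,0,0,0],[0,0,0,0,0],[0,0,0,0,0],[0,0,0,0,0],[0,0,0,0,0]]]'; python3 -c "
from bench import r
print(r.finish_job())"
```

```text
clock: 10.35
tool_pos: [0.5045, 0.0078, 0.1533]
ee_rot: [0.672, 0.741, -0.0, 0.0]
wrist_force: [4.1, -1.6, -5.7]
gripper_width: 0.0102
grip_force: 59.3
the job is handed in; nothing more can be done
None
```

The bolt is slid fully back and the lid is held still at 0.20 rad (about a 40 mm front gap) with the handle still in the gripper; the job was handed in at 10.35 s, and its verdict was not shown.

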